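Trim the engraver's control box with the plastic tuning tool

TASK

Take the orange plastic tuning tool out of the wooden stand, feel its blade into the slotted brass trimmer screw in the recess of the blue control box, and turn the screw clockwise until the meter needle stands in the green band, never letting it swing into the red. Press only lightly, because the screw sits on a soft spring and must not be pushed down to the bottom of it. Put the tool back upright, fully home in the free socket of the stand, let go, and leave the other things on the bench where they are.

Things in the scene. Friction and masses are not known exactly. Their poses are not given: they have to be found in the camera images.
- box: Blue control box, 150 (x) by 180 (y) by 60 mm tall, fixed to the bench. Origin: centre of its underside. Its x axis points from the trimmer to the meter. The white meter face lies on its top, from 8 mm behind to 66 mm ahead (+x) of the origin. Nothing else on its top stands more than 6 mm proud.
- rim (a point): Centre of the mouth of the trimmer recess, on the top face of the box 45 mm to -x of its origin, axes as the box. The recess is a round hole 22 mm across with a 1.5 mm chamfer, in a black plate. In it, concentric, sits the brass trimmer screw, 16 mm across; its face lies 4 to 10 mm below this point (not known beforehand).
- screw_axis (a point): Point on the trimmer screw's axis 7 mm below the mouth, axes as the box (it does not turn or sink with the screw). A straight slot 4.2 mm wide, 5 mm deep crosses the whole face of the screw. The slot's direction is not measured: at the start it lies anywhere within 45 degrees either side of the box's x axis (seen from above). Turning the screw takes about 0.03 N m; it stays where left.
- press (a joint): How far the trimmer screw is pushed down on its spring, m: 0 at rest, 0.006 at the bottom; above 0.005 counts as bottomed. It yields at about 1.4 N, then 0.7 N more for each mm. A blade rubbing on its face with a few newtons does not turn it; over the slot the screw springs up around the blade.
- needle (a joint): Angle of the black meter needle (54 mm long, lying flat on the meter face), rad: 0 is the middle of the green band, where the needle points along the box's +x; positive is clockwise seen from above. Green band: -0.1 to 0.1. Red band: above 0.25. It starts between -0.65 and -0.25. It follows the screw: turning the screw 1 rad clockwise seen from above adds 0.7 rad.
- tuner: Orange plastic tuning tool, 103 mm long, 35 g, standing blade down in the stand. Origin: centre of the blade's tip edge; z points up along the tool to the handle. Blade: 11 mm wide along x, 2.2 mm thick along y (1.6 mm for the first 2 mm), z 0 to 9 mm. White round shaft 10 mm across, z 8 to 40 mm. Round flange 24 mm across, z 40 to 43 mm, on which it hangs on the stand. Square orange handle 16 by 16 mm, z 43 to 103 mm, its flats facing x and y.
- stand: Wooden stand block, 55 (x) by 130 (y) by 55 mm tall, fixed. Origin: centre of its underside. Its two sockets lie at y = -35 and +35 mm.
- socket_a (a point): Centre of the mouth of one socket, in the top face of the stand: round hole 15 mm across, 45 mm deep, 2 mm chamfer. A tool fully home has its blade tip 40 mm below this point, its flange on the stand. Either the tuning tool or the scriber stands in it.
- socket_b (a point): The same for the other socket.
- scriber: Steel scriber with a round dark wooden handle 16 mm across, 93 mm long, standing in the other socket. Origin: its point. Leave it there.
- hammer: Hammer lying on the bench, to be left alone. Origin: underside, about the middle.
- pen: Steel pen, 10 mm thick, 140 mm long along its x, lying on the bench, to be left alone. Origin: middle of its underside.
- brass: Brass blank, 90 by 75 by 4 mm, lying on the bench, to be left alone. Origin: centre of its underside.
- rivets: Small copper cup, 64 mm across, 45 mm tall, to be left alone. Origin: centre of its underside.
- dividers: Steel dividers lying open on the bench, about 115 mm long, 50 mm wide, 8 mm high, to be left alone. Origin: between the legs, on the underside.
Not all that is in view belongs to the job. Of the things that look like the tuner, the smallest one is meant.

How it is judged:
On the way, in this order (a step that is already met when the one before it is completed fails the run):
1. the tuning tool has been drawn out of the stand (height (world z) of tuner above 0.075 m), for 0.1 s.
2. the needle stands in the green band while the tool's blade is down in the trimmer recess (value of joint needle between -0.1 and 0.1 rad and horizontal distance between tuner and rim below 0.005 m and z of tuner in the frame of rim below -0.004 m), for 0.2 s.
At the end, for the whole second after the job is handed in: The needle stands in the green band (-0.1 to 0.1 rad); the tuning tool hangs upright (within 0.12 rad) and at rest in a socket of the stand, its tip within 6 mm of the socket's axis and at least 36 mm below its mouth; it is released (value of joint needle between -0.1 and 0.1 rad and ((horizontal distance between tuner and socket_a below 0.006 m and z of tuner in the frame of socket_a below -0.036 m) or (horizontal distance between tuner and socket_b below 0.006 m and z of tuner in the frame of socket_b below -0.036 m)) and angle between tuner's own z axis and vertical below 0.12 rad and linear speed of tuner below 0.02 m/s); the robot touches nothing.
It fails at once if the screw is pushed to the bottom of its spring (more than 5 mm down) (value of joint press above 0.005 m).
It fails at once if the needle swings into the red (above 0.25 rad) (value of joint needle above 0.25 rad).
It fails at once if the tool is pressed on the control box with more than 20 N (contact force between tuner and box above 20 N).
It fails at once if another thing on the bench (scriber, hammer, pen, brass blank, copper cup, dividers) is shifted by more than 25 mm (distance of any of scriber, hammer, pen, brass, rivets, dividers from where it was at the start of the episode above 0.025 m).
It also fails if it takes over 61 s, if anything falls off the work surface, if the arm or the gripper's body presses on something with over 40 N, if the wrist force passes 120 N, or if a joint passes its speed limit or range.

ROBOT

A 6-joint arm with a two-finger parallel gripper is mounted at the origin on the work surface. World frame = base frame: x ahead of the robot, y to its left, z up, the work surface at z = 0. Lengths are in m, angles in rad, forces in N, time in s.
With the tool pointing down it reaches from about 0.3 to 0.875 m from the base axis. Payload 6.4 kg.
Tool frame: the origin (TCP) lies between the finger pads; the fingertips stand 8 mm ahead of it and the grasp point (between the pads) lies 11 mm behind it (ctrl.finger_overhang is the distance from the TCP to the fingertips, in m); z points along the fingers, y is the line along which they close (so a half turn about z gives the same grasp; the last joint's range is limited). The gripper opens to 85 mm and grips with 20 to 120 N. Pads are 22 mm wide; open, the fingers measure 114 mm over their backs; the gripper's body (76 mm by 85 mm) begins 54 mm behind the grasp point. The pads swing forward as they close: fully open they stand 13 mm farther back than shut.
Start: joints at [-1.401, 0.181, 1.607, -0, 1.354, -0.206], TCP at [0.211, -0.535, 0.239] pointing down, gripper open.
Joint ranges: [-2.99, 2.99], [-0.89, 2.07], [0.3, 2.58], [-1.14, 4.28], [0, 2.63], [-3.12, 3.12]. Speed limits (rad/s): [2.57, 2.57, 3.01, 3.14, 3.14, 3.14].

INTERFACE

Orientations are given as a unit quaternion [w, x, y, z].
In Python, from bench import ctrl, camera gives the robot as it stands.
- The arm moves only by the shell command python3 -m pendant 'ROWS' [OPENING]. ROWS is JSON, a list of rows, each a list of 6 numbers: the shift along the world's x, y, z normalised to -1 to 1, where 1 is 200 mm, then the turn, a rotation vector about the world's x, y, z normalised to -1 to 1, where 1 is pi/2 rad. In form: [[dx, dy, dz, rx, ry, rz], ...]. A call has exactly 10 rows; each row shifts and turns the commanded pose from where the row before left it; what a row does not reach is not made up. A row lasts 1/8 s, in which the tool goes at most 62.5 mm and 10.7 degrees, less where a joint would pass 70% of its speed; a pose out of reach is approached as far as the arm can. A call with a number of a shift or a turn outside -1 to 1 is refused whole. A call with a gripper value outside its range is refused whole. OPENING is the opening, from -1 (shut) to 1 (fully open), set as the call begins (- or left out, the last holds). The fingers move at their own pace and stop on an object; the grip force is fixed at half the most. Time passes only in rows, so rows that do not move let the fingers close, or fill a call up. It gives the time, the measured TCP pose, the force, the opening and the grip force at its end, in the units of the state.
- ctrl.get_obs(): the state, without advancing time (a new reading comes with each control period).
- camera(name): name is "side" or "top"; returns a dict with "color" (480x640x3 uint8, blue, green, red), "fx", "fy", "cx", "cy" (pixels), "xyz" and "rotation" of the camera in the world. Camera axes: x right, y down, z forward; pixel columns grow to the right and rows downward; lengths in m; the calibration is good to about 2 mm. A picture is of the moment at which its call begins. There is no depth.
- ctrl.hand_in(): hands the job in; it is judged then, once.
The state is a dict: "time_s": time; "q": joint angles; "dq": joint speeds; "joint_efforts": joint torques, N m; "eef_pos": TCP position; "eef_rot": TCP orientation; "wrist_force": force on the tool from outside, world axes, zero at the start; "torque": the same for the moment, N m; "opening": opening from 0.0 (shut) to 1.0 (fully open); "grasp_force": force on a finger pad.
Only numpy, scipy, OpenCV 4.12 (cv2) and the standard library are available. Lean on these libraries where they do the work, as an engineer would, in place of code of your own. Each camera call takes 0.05 s, during which the arm holds its last target. There are 200 camera calls.

## Working session

There is one attempt and no reset: what is moved stays moved. The work goes in short steps, Python scripts to look and compute and a shell command to move; the robot and the scene stay as the last step left them, time stands still between calls to the robot, and variables do not carry over. Pictures are saved under pics/ and viewed, at most 10 in all, crops included, and the job is handed in when it is done.

```bash
mkdir -p pics; ls
cat > h.py <<'E'
import numpy as np, cv2
from bench import ctrl, camera
def ray(c,u,v):
    d=np.array([(u-c['cx'])/c['fx'],(v-c['cy'])/c['fy'],1.0]); R=np.array(c['rotation'])
    if R.shape!=(3,3):
        from scipy.spatial.transform import Rotation as Ro
        R=Ro.from_quat(np.roll(R,-1)).as_matrix()
    return np.array(c['xyz']),R@d
def plane(c,u,v,z):
    o,d=ray(c,u,v); return o+d*(z-o[2])/d[2]
def tri(c1,p1,c2,p2):
    o1,d1=ray(c1,*p1);o2,d2=ray(c2,*p2)
    s=np.linalg.lstsq(np.c_[d1,-d2],o2-o1,rcond=None)[0]
    a=o1+s[0]*d1;b=o2+s[1]*d2
    return (a+b)/2,np.linalg.norm(a-b)
def proj(c,p):
    o,_=ray(c,0,0);R=np.array(c['rotation'])
    if R.shape!=(3,3):
        from scipy.spatial.transform import Rotation as Ro
        R=Ro.from_quat(np.roll(R,-1)).as_matrix()
    q=R.T@(np.array(p)-o); return c['fx']*q[0]/q[2]+c['cx'],c['fy']*q[1]/q[2]+c['cy']
E
python3 - <<'E'
from h import *
for n in('top','side'):
    c=camera(n);cv2.imwrite(f'pics/{n}0.png',c['color']);print(n,c['fx'],c['fy'],c['cx'],c['cy'],c['xyz'],np.round(c['rotation'],3).tolist())
E
```

```text
pics
top 588.6568305477621 588.6568305477621 319.88471425401485 241.32923984273734 [0.35666598 0.02056297 1.51317552] [-0.047, 0.706, -0.705, 0.045]
side 540.8523660739288 540.8523660739288 317.7041825978517 239.2064407531628 [ 0.49798481 -1.0099449   0.87486069] [-0.437, 0.899, -0.011, 0.008]
```

View pics/top0.png

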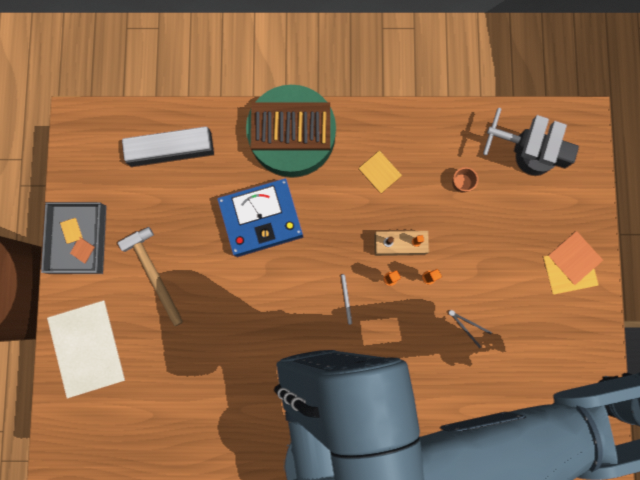

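View pics/side0.png

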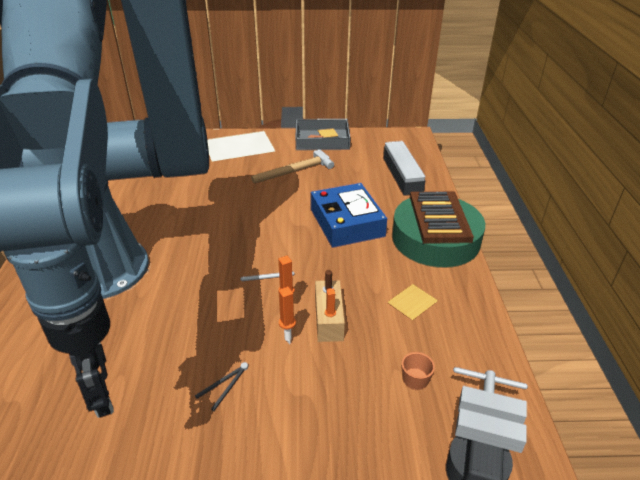

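Top picture: stand at (402,242), with the dark scriber at (388,240) and an orange handle at (419,240). Box is at (260,217), with its recess at (265,233). The orange look-alikes are top (393,277) and (432,276), both larger and standing on the bench. The one in the stand (419,240; side (331,303)) fits the description. I'll confirm it in one enlarged crop.

Run:
```python
from h import *
t=cv2.imread('pics/top0.png');s=cv2.imread('pics/side0.png')
r=lambda im,x,y,w,h:cv2.resize(im[y:y+h,x:x+w],(400,300),interpolation=cv2.INTER_CUBIC)
cv2.imwrite('pics/crop1.png',np.vstack([np.hstack([r(t,210,180,100,75),r(t,365,225,80,60)]),np.hstack([r(s,300,180,100,75),r(s,265,250,120,90)])]))
```

```text
(no output)
```

View pics/crop1.png

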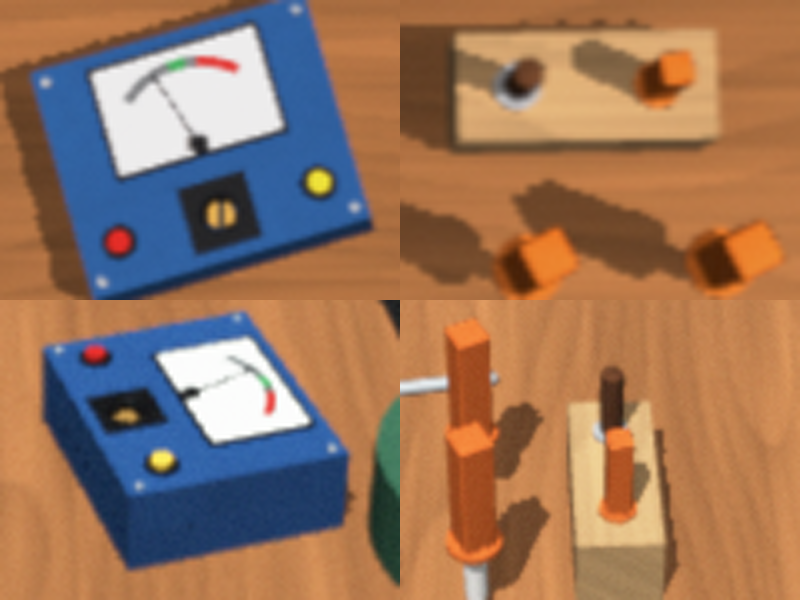

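The crop confirms the orange tool in the stand is the smallest. The two others are visibly longer and stand free on the bench. The needle points about 30° counterclockwise of mid-green, and the slot runs almost vertical in the image.

Run:
```python
from h import *
from scipy.spatial.transform import Rotation as Ro
np.set_printoptions(precision=4,suppress=True)
o=ctrl.get_obs();R=Ro.from_quat(np.roll(o['eef_rot'],-1)).as_matrix();print('eef',o['eef_pos'],R.tolist(),o['opening'],o['time_s'],ctrl.finger_overhang)
t=camera('top');s=camera('side')
T=lambda x,y,ox,oy,w:(ox+x*w/400-.5+.5*0,oy+y*w/400-.5+.0)
# tool handle-top centre & decoys: crop coords -> pixel
def tp(x,y):return (365+(x-400)/5-.4,225+y/5-.4)
def sp(x,y):return (265+(x-400)*.3-.35,250+(y-300)*.3-.35)
print('tool top',tri(t,tp(678,68),s,sp(620,436)))
print('tool plane',plane(t,*tp(678,68),.118),plane(s,*sp(620,436),.118))
print('decoyA',tri(t,tp(551,256),s,sp(468,333)),'B',tri(t,tp(755,250),s,sp(468,440)))
st=[(455,30),(718,32),(718,140),(455,142)]
P=np.array([plane(t,*tp(*p),.055) for p in st]);print('stand',P,P.mean(0),np.linalg.norm(np.diff(P,axis=0),axis=1))
print('scr',plane(t,*tp(527,73),.108))
hsv=cv2.cvtColor(t['color'],cv2.COLOR_BGR2HSV)
m=np.zeros((480,640),np.uint8);m[170:265,205:310]=cv2.inRange(hsv,(100,120,110),(125,255,255))[170:265,205:310]
cs=max(cv2.findContours(m,0,2)[0],key=cv2.contourArea)
W=np.array([plane(t,*p[0],.06)[:2] for p in cs]).astype(np.float32)
r=cv2.minAreaRect(W);print('box',r)
# black plate & brass
sub=t['color'][222:247,250:280].astype(int);mx=sub.max(2)
ys,xs=np.nonzero(mx<60);print('plate',plane(t,xs.mean()+250,ys.mean()+222,.06),len(xs))
h=hsv[222:247,250:280];b=(h[...,0]>10)&(h[...,0]<30)&(h[...,1]>80)&(h[...,2]>110)
ys,xs=np.nonzero(b);print('brass',plane(t,xs.mean()+250,ys.mean()+222,.053),len(xs),xs.mean()+250,ys.mean()+222)
print(t['color'][228:239,260:271].max(2))
```

```text
eef [ 0.2109 -0.5344  0.2385] [[0.9302350726230506, 0.3669640763954892, -0.00027621946618798076], [0.36696403923746357, -0.9302337912600354, 0.0015771824582236948], [0.000321820622837357, -0.0015685130495938775, -0.9999987180983285]] 1.0027595114221077 0.1 0.008
tool top (array([ 0.5477, -0.2154,  0.1191]), np.float64(0.003712079125094899))
tool plane [ 0.546  -0.2157  0.118 ] [ 0.5496 -0.2139  0.118 ]
decoyA (array([ 0.4555, -0.1498,  0.1471]), np.float64(0.003279042721168193)) B (array([ 0.4579, -0.2449,  0.146 ]), np.float64(0.0021434903551377986))
stand [[ 0.5736 -0.1152  0.055 ]
 [ 0.5727 -0.2467  0.055 ]
 [ 0.5183 -0.2455  0.055 ]
 [ 0.5172 -0.1145  0.055 ]] [ 0.5455 -0.1805  0.055 ] [0.1316 0.0544 0.131 ]
scr [ 0.5448 -0.1447  0.108 ]
box ((0.6092566251754761, 0.17591272294521332), (0.1494496762752533, 0.17725145816802979), 16.790061950683594)
plate [0.5676 0.1629 0.06  ] 194
brass [0.5615 0.1569 0.053 ] 45 266.9555555555556 235.37777777777777
[[ 40  39  37  34  31  30  31  37  38  40  39]
 [ 40  35  30  42  37  29  42  39  34  39  40]
 [ 35  34  67 113  96  69 109  93  48  37  40]
 [ 31  56 138 200 164 118 188 172  93  44  40]
 [ 31  81 192 226 173 122 198 212 141  55  38]
 [ 32  86 197 228 173 124 201 226 164  65  36]
 [ 32  84 195 227 174 123 200 224 160  63  38]
 [ 32  71 177 219 168 116 182 192 128  54  38]
 [ 38  50  96 154 132  94 108  95  59  39  38]
 [ 38  41  47  63  57  51  45  39  37  39  39]
 [ 38  39  39  41  40  38  38  39  39  40  41]]
```

```bash
python3 -m pendant '[[0.21,0.2,0,0,0,-0.019],[0.21,0.2,0,0,0,-0.019],[0.21,0.2,0,0,0,-0.019],[0.21,0.2,0,0,0,-0.019],[0.21,0.2,0,0,0,-0.019],[0.21,0.2,0,0,0,-0.019],[0.21,0.2,0,0,0,-0.019],[0.21,0.2,0,0,0,-0.019],[0,0,0,0,0,0],[0,0,0,0,0,0]]' -0.05
python3 - <<'E'
from h import *
s=camera('side');t=camera('top')
r=lambda im,x,y,w,h:cv2.resize(im[y:y+h,x:x+w],(400,500),interpolation=cv2.INTER_CUBIC)
cv2.imwrite('pics/a1.png',np.hstack([r(s['color'],240,160,160,200),r(t['color'],350,180,120,150)]))
E
```

```text
time_s: 1.45
eef_pos: [0.5468, -0.2147, 0.2389]
eef_rot: [-0.0, 0.998, 0.069, -0.0]
wrist_force: [0.0, 0.2, 0.4]
opening: 0.473
grasp_force: 0.0
```

View pics/a1.png

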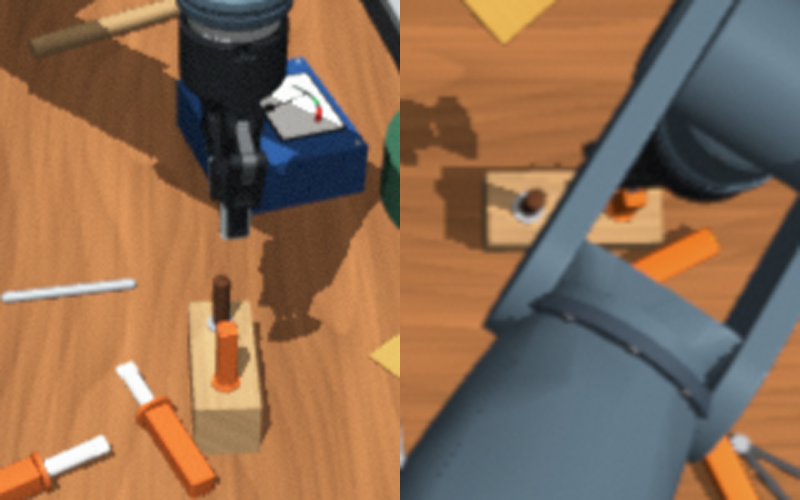

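The look-alikes have toppled by themselves and lie clear of the stand. The tool stands under the gripper at the measured spot, so I descend.

```bash
python3 -m pendant '[[0,0,-0.1,0,0,0],[0,0,-0.1,0,0,0],[0,0,-0.1,0,0,0],[0,0,-0.1,0,0,0],[0,0,-0.1,0,0,0],[0,0,-0.1,0,0,0],[0,0,-0.1,0,0,0],[0,0,-0.065,0,0,0],[0,0,0,0,0,0],[0,0,0,0,0,0]]' -0.05
python3 -m pendant '[[0,0,0,0,0,0],[0,0,0,0,0,0],[0,0,0,0,0,0],[0,0,0,0,0,0],[0,0,0,0,0,0],[0,0,0,0,0,0],[0,0,0,0,0,0],[0,0,0.02,0,0,0],[0,0,0.03,0,0,0],[0,0,0.03,0,0,0]]' -1
```

```text
time_s: 2.8
eef_pos: [0.5475, -0.2153, 0.0869]
eef_rot: [0.0, 0.998, 0.068, 0.0]
wrist_force: [0.5, 0.9, -0.6]
opening: 0.477
grasp_force: 0.0
time_s: 4.05
eef_pos: [0.5469, -0.2148, 0.1025]
eef_rot: [-0.0, 0.998, 0.068, -0.0]
wrist_force: [-0.3, -0.0, -0.0]
opening: 0.179
grasp_force: 58.4
```

```bash
python3 -m pendant '[[0,0,0.1,0,0,0],[0,0,0.1,0,0,0],[0,0,0.1,0,0,0],[0,0,0.1,0,0,0],[0,0,0.1,0,0,0],[0,0.2,0,0,0,0],[0.0,0.25,0,0,0,0],[0,0.25,0,0,0,0],[0,0,0,0,0,0],[0,0,0,0,0,0]]' -
python3 - <<'E'
from h import *
s=camera('side');t=camera('top');o=ctrl.get_obs();p=np.array(o['eef_pos']);p[2]-=.06
r=lambda im,x,y,w,h:cv2.resize(im[y:y+h,x:x+w],(400,500),interpolation=cv2.INTER_CUBIC)
u,v=map(int,proj(s,p));print(u,v);u2,v2=map(int,proj(t,p));print(u2,v2)
cv2.imwrite('pics/a2.png',np.hstack([r(s['color'],u-32,v-40,64,80),r(t['color'],u2-48,v2-60,96,120)]))
E
```

```text
time_s: 5.3
eef_pos: [0.5474, -0.0752, 0.2034]
eef_rot: [0.001, 0.998, 0.069, 0.001]
wrist_force: [0.1, -0.6, -0.2]
opening: 0.177
grasp_force: 58.7
326 238
362 236
```

View pics/a2.png

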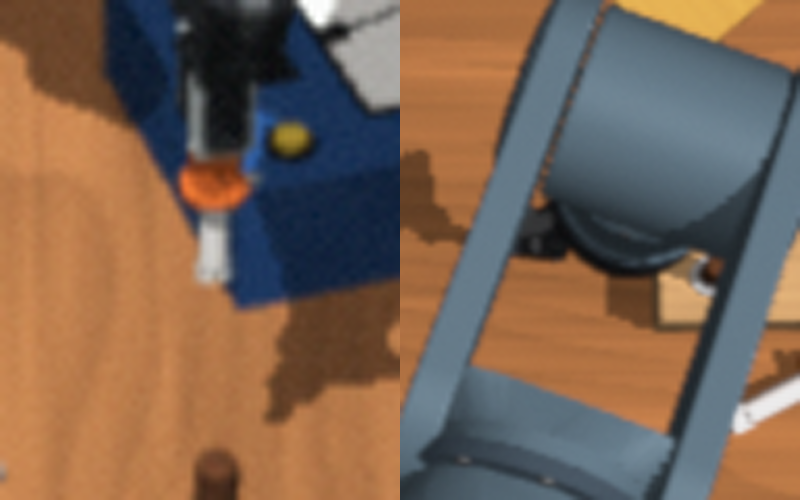

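The crop shows the blade wide along world x (seen full-width from the side) with its tip at about side (328,243). So the blade lies at about yaw 8°, near the slot direction. Next I check the tip and the rim from the same cameras.

Run:
```python
from h import *
np.set_printoptions(precision=4,suppress=True)
s=camera('side');t=camera('top');o=ctrl.get_obs();p=np.array(o['eef_pos'])
q=p.copy();q[2]-=.072;print('tip proj',proj(s,q),'seen ~ (328.0,242.8)')
so=cv2.imread('pics/side0.png');to=cv2.imread('pics/top0.png')
def cent(im,c,x,y,w,h,z):
    sub=im[y:y+h,x:x+w];hs=cv2.cvtColor(sub,cv2.COLOR_BGR2HSV)
    blue=cv2.inRange(hs,(100,100,80),(125,255,255))
    dark=(sub.max(2)<70).astype(np.uint8)
    cs=max(cv2.findContours(dark,0,2)[0],key=cv2.contourArea)
    P=np.array([plane(c,a+x,b+y,z)[:2] for a,b in cv2.convexHull(cs)[:,0]]).astype(np.float32)
    return cv2.minAreaRect(P),cs.min((0,1))+[x,y],cs.max((0,1))+[x,y]
print('top',cent(to,t,252,222,26,24,.06))
print('side',cent(so,s,320,198,24,18,.06))
# box top from side: corners seen in crop
c4=[(45,348),(238,313),(347,450),(130,485)]
P=np.array([plane(s,300+x*.25-.4,180+(y-300)*.25-.4,.06) for x,y in c4]);print('box side',P.mean(0),np.linalg.norm(np.diff(P,axis=0),axis=1))
d=np.array([.9573,.2890]);print('rim side',P.mean(0)[:2]-.045*d)
# slot from top: weighted dark within screw, per row
h=to[229:237,262:270].max(2).astype(float)
g=to.max(2).astype(float)
for r in range(230,237):
    a=g[r,263:268];w=np.clip(np.linspace(a[0],a[-1],5)-a,0,None);print(r,round(float((w*np.arange(263,268)).sum()/w.sum()),2))
```

```text
tip proj (np.float64(326.74977973233734), np.float64(243.20080841972046)) seen ~ (328.0,242.8)
top (((0.5674041509628296, 0.16259947419166565), (0.04069294407963753, 0.039812348783016205), 17.350008010864258), array([255, 224]), array([274, 242]))
side (((0.5699055790901184, 0.16556990146636963), (0.04054608568549156, 0.03903358057141304), 17.749521255493164), array([323, 203]), array([340, 212]))
box side [0.6124 0.1809 0.06  ] [0.1431 0.1753 0.1459]
rim side [0.5693 0.1679]
230 264.73
231 264.7
232 264.8
233 264.85
234 264.85
235 264.82
236 264.88
```

```bash
python3 -m pendant '[[0.0172,0.199,0,0,0,-0.011],[0.0172,0.199,0,0,0,-0.011],[0.0172,0.199,0,0,0,-0.011],[0.0172,0.199,0,0,0,-0.011],[0.0172,0.199,0,0,0,-0.011],[0.0172,0.199,0,0,0,-0.011],[0,0,-0.1,0,0,0],[0,0,-0.1,0,0,0],[0,0,-0.09,0,0,0],[0,0,0,0,0,0]]' -
python3 - <<'E'
from h import *
s=camera('side');o=ctrl.get_obs();print(o['eef_pos'],o['wrist_force'],o['torque'])
p=np.array(o['eef_pos']);p[2]-=.072;print(proj(s,p),proj(s,[.568,.1637,.06]))
u,v=map(int,proj(s,p))
cv2.imwrite('pics/a3.png',cv2.resize(s['color'][v-30:v+30,u-40:u+40],(800,600),interpolation=cv2.INTER_CUBIC))
print(u,v)
E
```

```text
time_s: 6.75
eef_pos: [0.5667, 0.1632, 0.1424]
eef_rot: [0.0, 1.0, 0.016, -0.002]
wrist_force: [0.1, -0.1, -1.0]
opening: 0.178
grasp_force: 58.7
[0.56745563 0.16334029 0.14365768] [ 0.01272076 -0.9786127   0.15298864] [0.00433226 0.01121475 0.00313355]
(np.float64(330.42999060048476), np.float64(203.84582997092565)) (np.float64(330.5453493469671), np.float64(207.41958628413735))
330 203
```

View pics/a3.png

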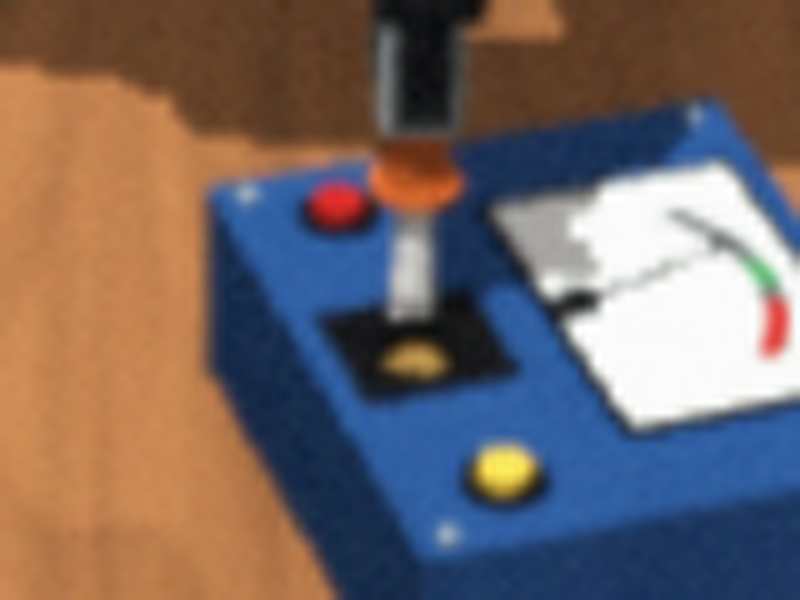

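The picture shows the blade hanging just above the recess, tip at crop (411,320) and screw at (415,358), lined up in x. Needle still about −0.3. I lower it gently.

```bash
python3 -m pendant '[[0.003,0,-0.02,0,0,0],[0,0,-0.02,0,0,0],[0,0,-0.02,0,0,0],[0,0,-0.021,0,0,0],[0,0,0,0,0,0],[0,0,0,0,0,0],[0,0,0,0,0,0],[0,0,0,0,0,0],[0,0,0,0,0,0],[0,0,0,0,0,0]]' -
python3 -c "
from h import *
o=ctrl.get_obs();print(o['eef_pos'],o['wrist_force'],o['torque'])
s=camera('side')
p=plane(s,331.1,205,.0717);q=plane(s,331.6,207.6,.06);print(p,q)"
```

```text
time_s: 8.05
eef_pos: [0.5683, 0.1639, 0.1281]
eef_rot: [0.0, 1.0, 0.017, 0.0]
wrist_force: [0.9, 0.6, -1.1]
opening: 0.181
grasp_force: 58.7
[0.56833282 0.16390863 0.12812746] [ 0.86567659  0.63250235 -1.08788305] [-0.03094843 -0.04740715 -0.03502526]
[0.56895985 0.15790475 0.0717    ] [0.57074408 0.16280852 0.06      ]
```

```bash
python3 -m pendant '[[0,0,-0.004,0,0,0],[0,0,-0.004,0,0,0],[0,0,0,0,0,0],[0,0,0,0,0,0],[0,0,0,0,0,0],[0,0,0,0,0,0],[0,0,0,0,0,0],[0,0,0,0,0,0],[0,0,0,0,0,0],[0,0,0,0,0,0]]' -
python3 -m pendant '[[0,0,-0.004,0,0,0],[0,0,-0.004,0,0,0],[0,0,0,0,0,0],[0,0,0,0,0,0],[0,0,0,0,0,0],[0,0,0,0,0,0],[0,0,0,0,0,0],[0,0,0,0,0,0],[0,0,0,0,0,0],[0,0,0,0,0,0]]' -
python3 -c "
from h import *
a=[]
for i in range(4):
  camera('side');o=ctrl.get_obs();a.append(np.r_[o['eef_pos'],o['wrist_force'],o['torque']])
print(np.round(a,3))"
```

```text
time_s: 9.35
eef_pos: [0.5683, 0.1639, 0.1265]
eef_rot: [0.0, 1.0, 0.017, 0.0]
wrist_force: [0.8, 0.1, -0.7]
opening: 0.178
grasp_force: 58.7
time_s: 10.6
eef_pos: [0.5683, 0.1639, 0.1249]
eef_rot: [-0.0, 1.0, 0.017, 0.0]
wrist_force: [0.3, -0.1, -0.8]
opening: 0.177
grasp_force: 58.7
[[ 0.568  0.164  0.125  0.763 -0.311 -0.872  0.012 -0.025  0.031]
 [ 0.568  0.164  0.125 -0.67   0.128  0.224  0.004 -0.006 -0.006]
 [ 0.568  0.164  0.125  0.692 -0.223  0.365  0.055  0.061  0.005]
 [ 0.568  0.164  0.125  0.412  0.726 -0.547  0.011 -0.005  0.025]]
```

```bash
cat > f.py <<'E'
from h import *
a=[]
for i in range(5):
  camera('side');o=ctrl.get_obs();a.append(np.r_[o['eef_pos'],o['wrist_force'],o['torque']])
print(np.round(np.mean(a,0),4),o['time_s'])
E
Z='[0,0,0,0,0,0]'
python3 -m pendant '[[0,0,-0.005,0,0,0],[0,0,-0.005,0,0,0],[0,0,0,0,0,0],[0,0,0,0,0,0],[0,0,0,0,0,0],[0,0,0,0,0,0],[0,0,0,0,0,0],[0,0,0,0,0,0],[0,0,0,0,0,0],[0,0,0,0,0,0]]' -; python3 f.py
```

```text
time_s: 12.05
eef_pos: [0.5683, 0.1639, 0.1229]
eef_rot: [-0.0, 1.0, 0.017, 0.0]
wrist_force: [-0.1, -0.2, -0.7]
opening: 0.178
grasp_force: 58.7
[ 0.5683  0.1639  0.1229 -0.3369  0.1979 -0.3025 -0.004  -0.008   0.0116] 12.3
```

```bash
python3 -m pendant '[[0,0,-0.003,0,0,0],[0,0,-0.004,0,0,0],[0,0,0,0,0,0],[0,0,0,0,0,0],[0,0,0,0,0,0],[0,0,0,0,0,0],[0,0,0,0,0,0],[0,0,0,0,0,0],[0,0,0,0,0,0],[0,0,0,0,0,0]]' -; python3 f.py
```

```text
time_s: 13.55
eef_pos: [0.5683, 0.1639, 0.1215]
eef_rot: [-0.0, 1.0, 0.017, -0.0]
wrist_force: [-0.2, -0.8, 0.3]
opening: 0.178
grasp_force: 58.7
[ 5.683e-01  1.639e-01  1.215e-01  2.118e-01 -3.150e-01 -3.403e-01
 -1.010e-02  4.000e-04  3.100e-03] 13.8
```

```bash
python3 -m pendant '[[0,0,-0.004,0,0,0],[0,0,-0.004,0,0,0],[0,0,0,0,0,0],[0,0,0,0,0,0],[0,0,0,0,0,0],[0,0,0,0,0,0],[0,0,0,0,0,0],[0,0,0,0,0,0],[0,0,0,0,0,0],[0,0,0,0,0,0]]' -; python3 f.py
```

```text
time_s: 15.05
eef_pos: [0.5683, 0.1639, 0.1199]
eef_rot: [-0.0, 1.0, 0.017, 0.0]
wrist_force: [0.2, 0.2, 0.5]
opening: 0.184
grasp_force: 58.8
[ 0.5683  0.1639  0.1199 -0.0608 -0.0439  1.0699 -0.0103  0.0455 -0.0075] 15.3
```

Contact is felt, about 1.4 N. Either this is the slot floor or the face. I turn clockwise 20° and watch the torque and the needle.

```bash
python3 -m pendant '[[0,0,0,0,0,-0.03],[0,0,0,0,0,-0.03],[0,0,0,0,0,-0.03],[0,0,0,0,0,-0.03],[0,0,0,0,0,-0.03],[0,0,0,0,0,-0.03],[0,0,0,0,0,-0.04],[0,0,0,0,0,0],[0,0,0,0,0,0],[0,0,0,0,0,0]]' -; python3 f.py
cat > n.py <<'E'
from h import *
import sys
s=camera('side');g=s['color'];B=np.array([.6102,.1765]);d=np.array([.9573,.2890]);n=np.array([-.289,.9573])
cv2.imwrite('pics/'+sys.argv[1],cv2.resize(g[173:233,300:380],(800,600),interpolation=cv2.INTER_CUBIC))
# needle: dark pixels on meter face, in box axes
P=[]
for v in range(185,220):
  for u in range(335,382):
    if g[v,u].max()<120:
      w=plane(s,u,v,.0615)[:2]-B-[.002,.002];x,y=w@d,w@n
      if -.004<x<.062 and abs(y)<.05:P.append((x,y,int(g[v,u].max())))
P=np.round(P,3);print(len(P));print(P[P[:,0].argsort()].tolist())
E
python3 n.py b1.png
```

```text
time_s: 16.55
eef_pos: [0.5682, 0.1638, 0.1198]
eef_rot: [0.0, 0.988, -0.155, -0.0]
wrist_force: [-0.9, -0.9, 0.7]
opening: 0.18
grasp_force: 58.8
[ 0.5682  0.1638  0.1199 -0.1806 -1.7497  1.1191 -0.3732  0.1284  0.0262] 16.8
10
[[-0.004, 0.034, 105.0], [-0.004, 0.004, 68.0], [-0.003, -0.001, 81.0], [-0.001, 0.003, 48.0], [0.001, 0.002, 44.0], [0.003, 0.007, 74.0], [0.004, 0.002, 53.0], [0.005, 0.006, 74.0], [0.006, 0.001, 109.0], [0.008, 0.005, 113.0]]
```

View pics/b1.png

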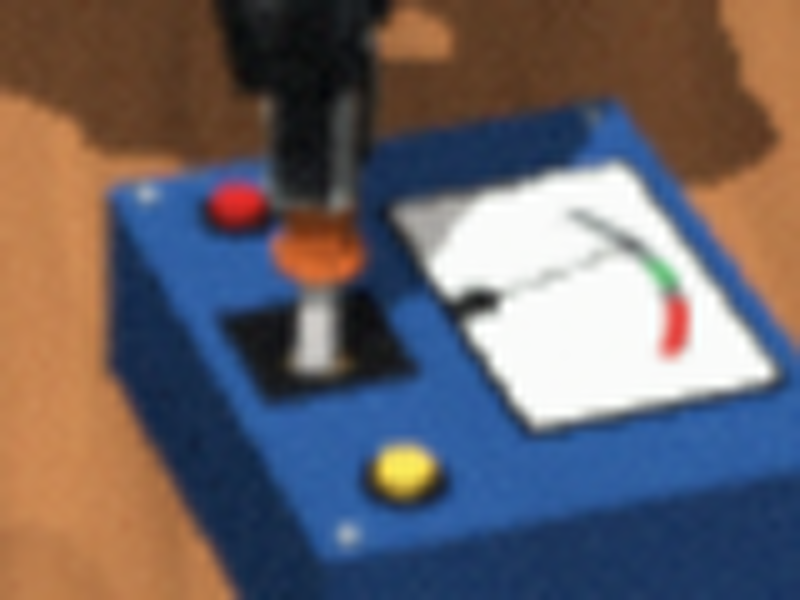

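The picture shows the needle not visibly moved, still about −0.3 at crop (625,250), with the blade down in the recess. The side force of −1.75 N with 0.026 N m says one blade edge is on the slot wall. I ease y slightly and turn further.

```bash
python3 -m pendant '[[0,-0.002,0,0,0,-0.02],[0,-0.002,0,0,0,-0.02],[0,0,0,0,0,-0.02],[0,0,0,0,0,-0.02],[0,0,0,0,0,-0.02],[0,0,0,0,0,-0.02],[0,0,0,0,0,-0.02],[0,0,0,0,0,0],[0,0,0,0,0,0],[0,0,0,0,0,0]]' -; python3 f.py
cat > n.py <<'E'
from h import *
import sys
s=camera('side');g=s['color']
# needle: darkest pixel per column between hub and arc, then line fit, mapped to the meter plane
pts=[]
for u in range(350,361):
    col=g[191:206,u].max(1).astype(float);w=np.clip(np.median(col)-15-col,0,None)
    if w.sum()>10:pts.append(plane(s,u,191+(w*np.arange(15)).sum()/w.sum(),.0612)[:2])
pts=np.array(pts);k=np.polyfit(pts[:,0],pts[:,1],1)
print(len(pts),'needle',np.deg2rad(16.9)-np.arctan(k[0]),'resid',np.std(np.polyval(k,pts[:,0])-pts[:,1]))
E
python3 n.py
python3 - <<'E'
src=open('n.py').read().replace("camera('side');g=s['color']","camera('side');g=cv2.imread('pics/side0.png')")
exec(src)
E
```

```text
time_s: 18.1
eef_pos: [0.5683, 0.1632, 0.1199]
eef_rot: [-0.0, 0.965, -0.263, 0.0]
wrist_force: [-0.1, 2.1, 1.4]
opening: 0.175
grasp_force: 58.8
[ 0.5683  0.1632  0.1199 -0.0461  2.6761  0.8194  0.6038  0.0411  0.0381] 18.35
11 needle 0.681334658955749 resid 0.012977644388457247
11 needle -0.18731888991828594 resid 0.007746752602891764
```

```bash
cat > n.py <<'E'
from h import *
import sys
s=camera('side')
def needle(g):
    g=g.min(2).astype(float)
    piv=plane(s,347.3,202.6,.0612)[:2];V,U=np.mgrid[183:222,335:382];A=[]
    for v,u in zip(V.ravel(),U.ravel()):
        w=plane(s,u,v,.0612)[:2]-piv;r=np.hypot(*w)
        if .018<r<.038:A.append((np.deg2rad(16.9)-np.arctan2(w[1],w[0]),g[v,u]))
    A=np.array(A);A=A[abs(A[:,0])<1.0];b=np.arange(-.7,.55,.05)
    m=np.array([A[abs(A[:,0]-x)<.05,1].mean() for x in b]);i=m.argmin()
    k=A[abs(A[:,0]-b[i])<.15];w=np.clip(np.percentile(k[:,1],85)-k[:,1],0,None)
    return round(float((w*k[:,0]).sum()/w.sum()),3),m.astype(int).tolist()
print('start',needle(cv2.imread('pics/side0.png')));print('now',needle(s['color']))
E
python3 n.py
```

```text
start (0.166, [251, 251, 251, 251, 251, 247, 244, 233, 222, 214, 222, 235, 242, 244, 249, 251, 252, 251, 251, 252, -9223372036854775808, 252, 252, 252, 251])
now (0.18, [250, 250, 250, 249, 249, 249, 249, 248, 245, 240, 236, 225, 207, 207, 209, 232, 247, 243, 246, 249, -9223372036854775808, 250, 249, 249, 249])n.py:11: RuntimeWarning: Mean of empty slice.
  m=np.array([A[abs(A[:,0]-x)<.05,1].mean() for x in b]);i=m.argmin()
  ret = ret.dtype.type(ret / rcount)
n.py:13: RuntimeWarning: invalid value encountered in cast
  return round(float((w*k[:,0]).sum()/w.sum()),3),m.astype(int).tolist()
```

```bash
python3 - <<'E' 2>/dev/null
src=open('n.py').read().replace('V,U=np.mgrid','global P;P=piv;V,U=np.mgrid').replace('b=np.arange','b=.01+np.arange').replace("return round(float((w*k[:,0]).sum()/w.sum()),3),m.astype(int).tolist()","j=np.nanargmin(m);K=A[abs(A[:,0]-b[j])<.18];w=np.clip(np.percentile(K[:,1],80)-K[:,1]-8,0,None);return (w*K[:,0]).sum()/w.sum()")
exec(src)
for g in (cv2.imread('pics/side0.png'),s['color']):
    hs=cv2.cvtColor(g,cv2.COLOR_BGR2HSV)
    for nm,lo,hi in(('green',(40,60,60),(85,255,255)),('red',(0,120,80),(8,255,255)),('red2',(172,120,80),(180,255,255))):
        ys,xs=np.nonzero(cv2.inRange(hs,lo,hi)[183:225,345:385])
        a=[];
        for x,y in zip(xs,ys):
            w=plane(s,x+345,y+183,.0612)[:2]-P;a.append(np.deg2rad(16.9)-np.arctan2(w[1],w[0]))
        if a:print(nm,len(a),np.round([min(a),np.mean(a),max(a)],3))
E
```

```text
start -0.22620792250709046
now -0.04735902697800093
green 5 [-0.025  0.055  0.166]
red 7 [0.352 0.514 0.7  ]
green 5 [-0.025  0.055  0.166]
red 7 [0.352 0.514 0.7  ]
```

Needle now about −0.10 after correcting for the green band reading 0.055 at its middle. About 8° more clockwise is needed.

```bash
python3 -m pendant '[[0,0.002,0,0,0,-0.015],[0,0,0,0,0,-0.015],[0,0,0,0,0,-0.015],[0,0,0,0,0,-0.015],[0,0,0,0,0,-0.015],[0,0,0,0,0,-0.015],[0,0,0,0,0,0],[0,0,0,0,0,0],[0,0,0,0,0,0],[0,0,0,0,0,0]]' -; python3 f.py
cat > n2.py <<'E'
src=open('n.py').read().replace('b=np.arange','b=.01+np.arange').replace("return round(float((w*k[:,0]).sum()/w.sum()),3),m.astype(int).tolist()","j=np.nanargmin(m);K=A[abs(A[:,0]-b[j])<.18];w=np.clip(np.percentile(K[:,1],80)-K[:,1]-8,0,None);return (w*K[:,0]).sum()/w.sum()-.055")
exec(src)
E
python3 n2.py 2>/dev/null
python3 -c "
from h import *
s=camera('side');cv2.imwrite('pics/b2.png',cv2.resize(s['color'][173:233,310:390],(800,600),interpolation=cv2.INTER_CUBIC))"
```

```text
time_s: 19.8
eef_pos: [0.5683, 0.1635, 0.1199]
eef_rot: [0.0, 0.944, -0.33, 0.0]
wrist_force: [0.1, 1.5, 0.9]
opening: 0.178
grasp_force: 58.9
[ 0.5683  0.1635  0.1199 -0.2716  0.4314  1.3036  0.1749  0.0801  0.018 ] 20.05
start -0.2812079225070905
now 0.006571142934759883
```

View pics/b2.png

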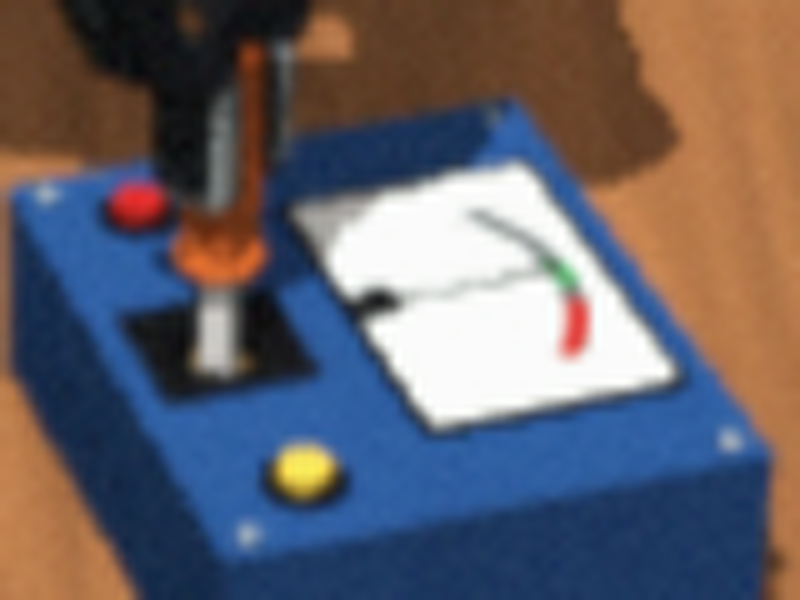

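The needle runs parallel to the meter's long edges (hub (380,301), tip (550,268), slope −0.19 against −0.20 for the edges). So it's near 0 and in the green. I relieve the blade, lift it out and return.

```bash
python3 -m pendant '[[0,0,0,0,0,0.04],[0,0,0,0,0,0.04],[0,0,0.02,0,0,0],[0,0,0.1,0,0,0],[0,0,0.1,0,0,0],[0,0,0.1,0,0,0],[0,0,0.1,0,0,0],[-0.012,-0.2,0,0,0,0.05],[-0.012,-0.2,0,0,0,0.05],[-0.012,-0.2,0,0,0,0.05]]' -
python3 -m pendant '[[-0.01,-0.185,0,0,0,0.041],[-0.01,-0.185,0,0,0,0.041],[-0.01,-0.185,0,0,0,0.041],[-0.01,-0.185,0,0,0,0.041],[-0.01,-0.185,0,0,0,0.041],[-0.01,-0.185,0,0,0,0.041],[-0.01,-0.183,0,0,0,0.038],[0,0,0,0,0,0],[0,0,0,0,0,0],[0,0,0,0,0,0]]' -; python3 f.py; python3 n2.py 2>/dev/null
```

```text
time_s: 21.4
eef_pos: [0.5613, 0.0424, 0.2057]
eef_rot: [0.0, 0.988, -0.154, 0.001]
wrist_force: [0.2, 0.2, 0.3]
opening: 0.181
grasp_force: 58.7
time_s: 22.65
eef_pos: [0.5472, -0.2141, 0.2043]
eef_rot: [0.0, 0.998, 0.067, 0.0]
wrist_force: [0.2, -0.0, -1.0]
opening: 0.179
grasp_force: 58.7
[ 0.5472 -0.2142  0.2041 -0.084   0.3265 -0.7391 -0.007   0.0175 -0.0122] 22.9
start -0.2812079225070905
now -0.7957914497614063
```

Run:
```python
from h import *
s=camera('side')['color'];t=camera('top')['color']
r=lambda im,x,y,w,h:cv2.resize(im[y:y+h,x:x+w],(400,300),interpolation=cv2.INTER_CUBIC)
cv2.imwrite('pics/c1.png',np.vstack([np.hstack([r(t,210,175,80,60),r(t,340,200,120,90)]),np.hstack([r(s,310,173,80,60),r(s,270,230,120,90)])]))
```

```text
(no output)
```

View pics/c1.png

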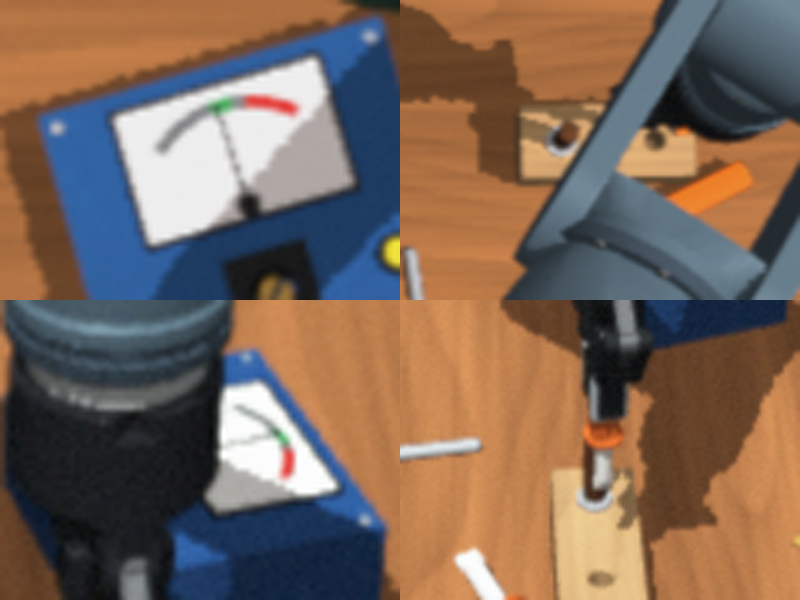

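The top crop shows the needle at hub (249,205), tip (218,105), which is 17° and in the middle of the green. The free socket is at (655,138), and the tool hangs over it in the side view. I lower it at the grasp coordinates.

```bash
python3 -m pendant '[[0,-0.004,-0.1,0,0,0],[0,0,-0.1,0,0,0],[0,0,-0.1,0,0,0],[0,0,-0.04,0,0,0],[0,0,-0.03,0,0,0],[0,0,-0.03,0,0,0],[0,0,-0.03,0,0,0],[0,0,-0.03,0,0,0],[0,0,0,0,0,0],[0,0,0,0,0,0]]' -; python3 f.py
```

```text
time_s: 24.3
eef_pos: [0.5472, -0.2159, 0.112]
eef_rot: [0.0, 0.998, 0.067, 0.0]
wrist_force: [0.2, 0.2, 0.1]
opening: 0.178
grasp_force: 58.7
[ 0.5473 -0.216   0.1122 -0.0982  0.2555 -0.6914  0.0009 -0.012   0.0077] 24.55
```

```bash
python3 -m pendant '[[0,0.004,-0.02,0,0,0],[0,0,-0.02,0,0,0],[0,0,-0.02,0,0,0],[0,0,-0.02,0,0,0],[0,0,-0.02,0,0,0],[0,0,-0.01,0,0,0],[0,0,-0.01,0,0,0],[0,0,0,0,0,0],[0,0,0,0,0,0],[0,0,0,0,0,0]]' -; python3 f.py
```

```text
time_s: 25.8
eef_pos: [0.5472, -0.2151, 0.0881]
eef_rot: [0.0, 0.998, 0.067, 0.0]
wrist_force: [0.4, 1.1, 0.9]
opening: 0.18
grasp_force: 58.7
[ 0.5471 -0.2151  0.088   0.4075 -0.0131 -0.7071 -0.0047 -0.0057 -0.0125] 26.05
```

Still 1 mm above home with no contact. I go down 1 mm, release, then back away.

```bash
python3 -m pendant '[[0,0,-0.003,0,0,0],[0,0,-0.003,0,0,0],[0,0,0,0,0,0],[0,0,0,0,0,0],[0,0,0,0,0,0],[0,0,0,0,0,0],[0,0,0,0,0,0],[0,0,0,0,0,0],[0,0,0,0,0,0],[0,0,0,0,0,0]]' -
python3 -m pendant '[[0,0,0,0,0,0],[0,0,0,0,0,0],[0,0,0,0,0,0],[0,0,0,0,0,0],[0,0,0,0,0,0],[0,0,0,0,0,0],[0,0,0.02,0,0,0],[0,0,0.05,0,0,0],[0,0,0.1,0,0,0],[0,0,0.1,0,0,0]]' -0.3
python3 -m pendant '[[0,0,0.1,0,0,0],[0,0,0.1,0,0,0],[0,0,0.1,0,0,0],[0,0,0.1,0,0,0],[-0.05,-0.15,0,0,0,0],[-0.1,-0.2,0,0,0,0],[-0.1,-0.2,0,0,0,0],[-0.1,-0.2,0,0,0,0],[0,0,0,0,0,0],[0,0,0,0,0,0]]' -
python3 - <<'E'
from h import *
s=camera('side')['color'];t=camera('top')['color']
r=lambda im,x,y,w,h:cv2.resize(im[y:y+h,x:x+w],(400,300),interpolation=cv2.INTER_CUBIC)
cv2.imwrite('pics/c2.png',np.vstack([np.hstack([r(t,210,175,80,60),cv2.resize(t,(400,300))]),np.hstack([cv2.resize(s,(400,300)),r(s,270,250,120,90)])]))
E
```

```text
time_s: 27.3
eef_pos: [0.5472, -0.2151, 0.0872]
eef_rot: [0.0, 0.998, 0.067, 0.0]
wrist_force: [-1.3, 1.0, 5.2]
opening: 0.178
grasp_force: 59.6
time_s: 28.55
eef_pos: [0.5475, -0.2153, 0.1427]
eef_rot: [0.0, 0.998, 0.067, 0.001]
wrist_force: [0.8, 0.4, 0.0]
opening: 0.349
grasp_force: 0.0
time_s: 29.8
eef_pos: [0.4773, -0.3649, 0.2217]
eef_rot: [0.0, 0.998, 0.067, 0.0]
wrist_force: [0.2, 0.0, 0.5]
opening: 0.354
grasp_force: 0.0
```

View pics/c2.png

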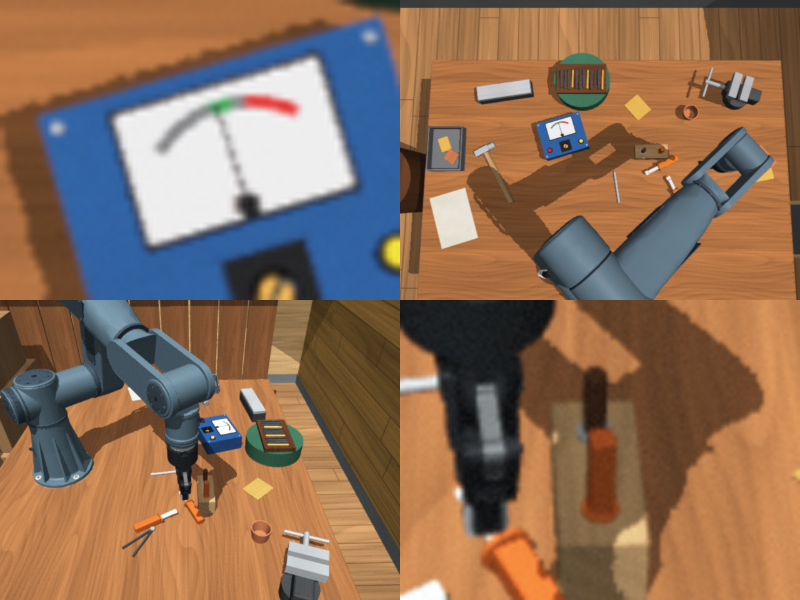

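The needle is in the middle of the green (tip (218,105)). The tool stands upright and flange-down in its socket at side crop (600,480), released. The gripper is clear of everything.

```bash
python3 -c "
from bench import ctrl
print(ctrl.hand_in())"
```

```text
the job is handed in; nothing more can be done
None
```

I handed the job in at about 30 s of the 61 s limit: the last pictures show the needle mid-green and the tuning tool upright, released and flange-down in its socket; hand-in returned no verdict, and two orange look-alike tools toppled on the bench during the run without the gripper touching them.

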